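Put the coax adapter away in the lever-lidded parts box

ROBOT

A 6-joint arm with a two-finger parallel gripper is mounted at the origin on the work surface. World frame = base frame: x ahead of the robot, y to its left, z up, the work surface at z = 0. Lengths are in m, angles in rad, forces in N, time in s.
With the tool pointing down it reaches from about 0.275 to 0.725 m from the base axis. Payload 5.6 kg.
Tool frame: the origin (TCP) lies at the very end of the fingers, on their centre line; the grasp point (between the pads) lies 19 mm behind it; z points along the fingers, y is the direction in which the jaws open and shut (so a half turn about z gives the same grasp; the last joint's range is limited). The gripper opens to 85 mm and grips with 20 to 120 N. Pads are 22 mm wide; open, the fingers measure 114 mm over their backs; the gripper's body (76 mm by 85 mm) begins 54 mm behind the grasp point. The pads swing forward as they close: fully open they stand 13 mm farther back than shut.
Start: joints at [-0.909, 0.255, 0.108, 0, -1.424, -0.285], TCP at [0.202, -0.511, 0.231] pointing down, gripper open.
Joint ranges: [-2.95, 2.95], [-1.21, 1.97], [-1.09, 1.5], [-2.87, 1.71], [-2.94, -0.07], [-3.05, 3.05]. Speed limits (rad/s): [2.57, 2.57, 3.14, 3.14, 3.14, 3.14].

INTERFACE

Orientations are given as a unit quaternion [w, x, y, z].
In Python, from plant import observe, cams, close_job, spotter gives the robot as it stands. The module is installed in compiled form; this text tells all that it offers.
- The arm moves only by the shell command python3 -m pendant 'ROWS' [FORCE]. ROWS is JSON, a list that holds one entry, the list of rows, each a list of 5 numbers: the shift along the tool's x, y, z in mm, then the turn about the tool's z in rad, then the opening, from 0 (shut) to 1 (fully open). In form: [[[x, y, z, twist, jaw], ...]]. A call has 1 to 20 rows; each row shifts and turns the pose as measured when the row begins, along the tool's axes as they then stand; what a row does not reach is not made up. A row lasts 1/10 s, in which the tool goes at most 50 mm and 8.59 degrees, less where a joint would pass 70% of its speed; a pose out of reach is approached as far as the arm can. A call is refused whole if a number of a shift passes 50 or a number of a turn 0.15, either way. A call with a gripper value outside its range is refused whole. The fingers move at their own pace and stop on an object; FORCE is the grip in N (left out, the last holds). Time passes only in rows, so rows that do not move let the fingers close. It gives the time, the measured TCP pose, the force and the opening at its end, in the units of the state.
- observe(): the state, without advancing time (a new reading comes with each control period).
- cams.snapshot(name): name is "scene" or "top" or "wrist"; returns the picture (420x560x3 uint8, blue, green, red); there is no depth.
- cams.calibration(name): a dict with "camera_matrix" (3x3 intrinsics, pixels), "T" (4x4, takes a point from camera to world coordinates). Camera axes: x right, y up, looking along -z (the intrinsics and any distortion apply to the point x, -y, -z); pixel columns grow to the right and rows downward; lengths in m; the calibration is good to about 2 mm. A picture is of the moment at which its call begins: read the wrist's pose just before it. calibration takes no time and is no camera call; for the wrist camera it gives the pose at the moment of the call.
- close_job(): hands the job in, once; it reports no verdict.
Trained networks look in the newest picture that a camera, given by its name, has taken for a name from the list of things; names that differ only in an ending like _2 or _b are one class to them, and where a whole thing is asked for, a point or a joint stands for the part that bears it (a point fixed in the world has none). Each returns a list of dicts, best first, with "confidence" (0 to 1); they miss things now and then, are a little off and sometimes report something else, mostly with a low value. They report only what shows in the picture. A call takes as long as a camera call. They do not tell look-alikes from the thing itself.
- spotter.look_for(camera, target): "location" ([x, y, z] in m, in world coordinates, good to about 4 mm: the middle of the surface that is visible of it).
- spotter.place_of(camera, target): "location" ([x, y, z] in m, in world coordinates, good to about 4 mm: a listed point, or the origin of a listed thing).
The state is a dict: "time": time; "joint_pos": joint angles; "qvel": joint speeds; "tau": joint torques, N m; "tcp_pos": TCP position; "tool_rot": TCP orientation; "force": force on the tool from outside, world axes, zero at the start; "moment": the same for the moment, N m; "gripper_width": finger opening in m.
Only numpy, scipy, OpenCV 4.12 (cv2) and the standard library are available. Lean on these libraries where they do the work, as an engineer would, in place of code of your own. Each camera call takes 0.05 s, during which the arm holds its last target.

TASK

Press the lid-lift lever of the grey parts box down until its catch hooks it and let go, so that the lid stays up by itself. Then lower the straight silver coaxial adapter inside the box before letting go of it (do not drop it in from above the rim), without setting off the hair-trigger catch, and finally trip the catch, for instance by its trigger paddle, so that the lever springs up and the lid shuts over the adapter. Leave the other things on the desk where they lie.

Things in the scene. Friction and masses are not known exactly. Their poses are not given: they have to be found in the camera images.
- box: Grey open-topped metal parts box, fixed. Origin on the desk under its centre; x from the front (lever side) to the hinge side, y left, z up. Outside 130 (x) by 160 (y) mm, walls 4 mm, rim 80 mm and inner floor 10 mm above the desk. It stands on a fixed bare aluminium base plate 6 mm thick, x -215 to +70, y -90 to +120 mm.
- box_in (a point): Centre of the box's inner floor: box frame (0, 0, 10) mm. The open mouth is 122 (x) by 152 (y) mm.
- lid_edge (a point): Middle of the lid's front edge, upper face. Lid shut: box frame (-66, 0, 84) mm. Lid hooked open: it stands almost upright (about 83 degrees) at the back of the box, this edge about 215 mm above the desk. The lid swings only through the space above the box (box x above -70 mm).
- lid (a joint): Lid angle, rad: 0 shut, grows as it rises; 5 times the lever angle (about 1.45 when hooked, 1.8 with the lever at its stop). The lid is 136 (x) by 166 (y) by 4 mm and hinges along the back rim at box x +67, z 82 mm.
- lever (a joint): Lever angle, rad: 0 at rest (up), grows as it is pressed, stop at 0.36. Sprung upwards: 3 to 5 N on the pad pressed slowly, more if fast. It passes the catch hook at about 0.285; let go after that it stays hooked at 0.29. Once the catch is tripped it rises to 0 by itself within about 2 s and the lid shuts.
- lever_pad (a point): Centre of the top face of the lever's black rubber pad, 32 (x) by 44 (y) mm, on the lever's front end ahead of the box. At rest it is in the box frame at about (-182, 0, 71) mm; hooked about (-182, 0, 38); at the stop about (-180, 0, 30). The lever pivots on the box's front wall at x -68, z 55 mm.
- catch (a joint): Angle of the hair-trigger catch, rad: 0 in its hooking position, to which a light spring returns it; grows as its paddle goes down; stop at 0.3. Frees the lever from about 0.15. The lever pushes it aside by itself on the way down. Its metal hook stands beside the lever at box frame x -125, y 25 to 50 mm, up to 60 mm high.
- trigger (a point): Centre of the top face of the catch's trigger paddle: a black rubber square, 26 x 26 mm, on a short metal arm left (+y) of the lever. Untouched at about (-125, 96, 54) mm in the box frame. Pressed down about 9 mm (1 to 2 N) it frees the lever; its stop is at about 18 mm.
- adapter: Straight silver coaxial adapter lying on the desk: a square middle block, 22 x 22 mm in section and 18 mm long, with a round 18 mm barrel at each end, 52 mm long in all. Origin: underside of the block, centre; x along the barrels, z up. 50 to 100 g. It trades places with the tee and the fuse holder.
- adapter_center (a point): Centre of the adapter, on its axis, 11 mm above its underside.
- tee: Bystander: silver T-shaped coaxial adapter with three barrels, 48 x 40 x 22 mm; origin under its centre.
- fuse_holder: Bystander: yellow plastic fuse holder, 58 x 20 x 18 mm; origin under its centre.
- antenna: Bystander: black rubber-duck antenna, about 200 mm long along its x, 14 mm thick; origin under its middle.
- circuit_board: Bystander: green circuit board, 90 x 60 x 12 mm; origin under its centre.
- reel: Bystander: grey plastic reel, 56 mm in diameter and 42 mm high, standing on end; origin under its centre.
There are look-alikes about, which are no part of the job. What is shaped like the adapter but red is not meant.

How it is judged:
By the outcome, as a careful person would: the job done as asked, in the order asked, and still so for the second after the job is handed in, with the robot touching nothing.
It also fails if it takes over 70 s, if anything falls off the work surface, if the arm or the gripper's body presses on something with over 40 N, if the wrist force passes 120 N, or if a joint passes its speed limit or range.

## Working session

There is one attempt and no reset: what is moved stays moved. The work goes in short steps, Python scripts to look and compute and a shell command to move; the robot and the scene stay as the last step left them, time stands still between calls to the robot, and variables do not carry over. Pictures are saved under pics/ and viewed, and the job is handed in when it is done.

```bash
mkdir -p pics; python3 - <<'E'
from plant import observe,cams,spotter
import cv2,numpy as np
s=observe();print(s)
for c in ["scene","top"]:
    im=cams.snapshot(c);cv2.imwrite(f"pics/{c}0.png",im)
    K=cams.calibration(c);print(c,K)
    for t in ["adapter","box","lever_pad","trigger"]:
        for d in spotter.place_of(c,t)[:4]: print(c,t,np.round(d["location"],3),round(d["confidence"],2))
E
```

```text
{'time': 0.0, 'joint_pos': array([-9.09375826e-01,  2.55730941e-01,  1.06992798e-01, -4.92215191e-04,
       -1.42385703e+00, -2.84595420e-01]), 'qvel': array([-1.65917885e-03,  1.55773522e-04,  4.82349002e-04, -1.45782423e-05,
       -4.92214488e-04,  1.00024304e-03]), 'tau': array([ 1.46925169e-03, -3.86640501e+01,  2.37942588e+01,  5.36516547e+00,
       -6.18935097e-03, -1.42670694e-05]), 'tcp_pos': array([ 0.20226335, -0.51093162,  0.23039693]), 'tool_rot': array([-1.93051216e-04, -1.87264074e-01,  9.82309166e-01,  9.11563932e-04]), 'force': array([-0.06899492, -0.27534136,  0.79170016]), 'moment': array([ 0.00817779,  0.04713167, -0.04531143]), 'gripper_width': 0.08510370325193907}
scene {'camera_matrix': array([[441.35679058,   0.        , 279.6220001 ],
       [  0.        , 441.35679058, 208.35692058],
       [  0.        ,   0.        ,   1.        ]]), 'T': array([[-0.12005781, -0.5270256 ,  0.84132642,  1.53617088],
       [ 0.9927587 , -0.06717813,  0.09958541,  0.14504892],
       [ 0.00403468,  0.84719013,  0.53127451,  0.69764369],
       [ 0.        ,  0.        ,  0
[... 266 characters left out ...]
41
scene trigger [0.508 0.179 0.056] 0.6
top {'camera_matrix': array([[504.880721  ,   0.        , 274.00459674],
       [  0.        , 504.880721  , 203.42944557],
       [  0.        ,   0.        ,   1.        ]]), 'T': array([[ 0.1032859 ,  0.96860016, -0.22615426,  0.32481253],
       [-0.99464215,  0.10157634, -0.01921543,  0.01755235],
       [ 0.00435985,  0.22692724,  0.97390196,  1.19383286],
       [ 0.        ,  0.        ,  0.        ,  1.        ]])}
top adapter [ 0.461 -0.192  0.002] 0.61
top adapter [ 0.484 -0.274  0.002] 0.46
top box [ 0.643  0.092 -0.001] 0.57
top lever_pad [0.465 0.079 0.072] 0.78
top trigger [ 0.458 -0.193  0.003] 0.68
top trigger [0.511 0.175 0.054] 0.53
```

View pics/scene0.png

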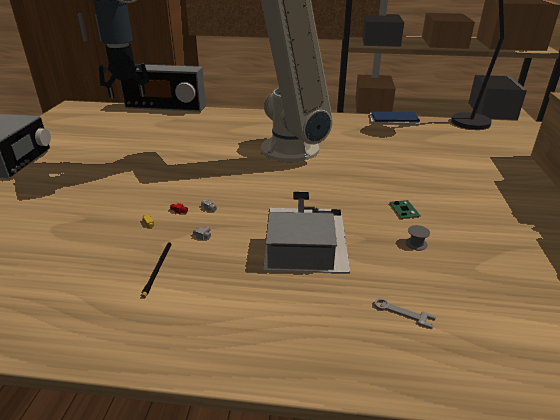

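View pics/top0.png

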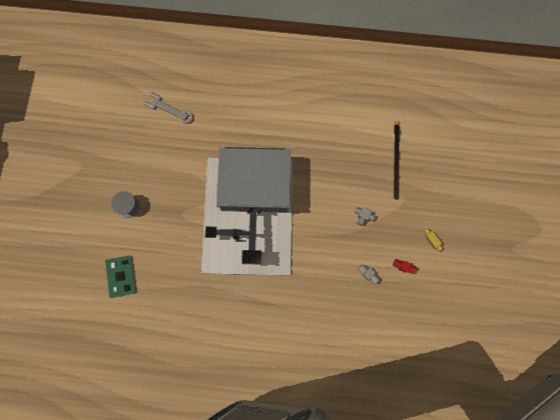

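```bash
cat > h.py <<'E'
import numpy as np,cv2
from plant import observe,cams,spotter
def proj(c,P,cal=None):
    k=cal or cams.calibration(c);T=np.linalg.inv(k["T"]);p=T[:3,:3]@np.array(P)+T[:3,3]
    q=k["camera_matrix"]@np.array([p[0],-p[1],-p[2]]);return q[:2]/q[2]
def back(c,uv,z,cal=None):
    k=cal or cams.calibration(c);T=k["T"];d=np.linalg.inv(k["camera_matrix"])@np.array([uv[0],uv[1],1.])
    d=T[:3,:3]@np.array([d[0],-d[1],-d[2]]);o=T[:3,3];return o+d*(z-o[2])/d[2]
E
python3 - <<'E'
from h import *
im=cv2.imread("pics/top0.png")
a=cv2.resize(im[195:300,330:460],None,fx=6,fy=5.7,interpolation=cv2.INTER_CUBIC)[:600]
cv2.imwrite("pics/crop1.png",a)
b=cv2.resize(im[140:285,190:310],None,fx=4,fy=4,interpolation=cv2.INTER_CUBIC)
cv2.imwrite("pics/crop2.png",b)
for uv in [(369,274),(404,267),(366,215)]: print(uv,back("top",uv,.011))
# silver straight axis
hsv=im[255:295,350:388].astype(int)
E
```

```text
(369, 274) [ 0.45453817 -0.19684609  0.011     ]
(404, 267) [ 0.47930589 -0.2773693   0.011     ]
(366, 215) [ 0.59416249 -0.18115457  0.011     ]
```

View pics/crop1.png

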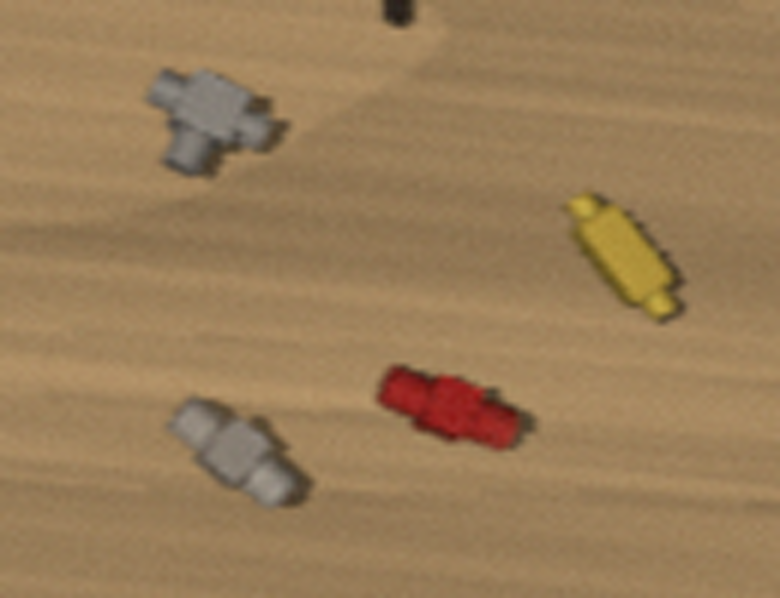

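View pics/crop2.png

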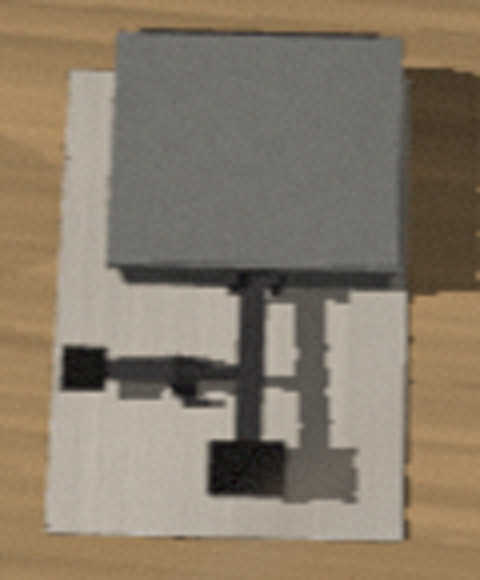

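The silver straight piece at top pixel (369,274) fits: two barrels in line with a square block between them. The one at (404,267) is red, and the one at (366,215) is the tee with three barrels. Next I'll measure the box pose from the plate and lid corners, and the adapter's axis.

```bash
python3 - <<'E'
from h import *
c2=lambda x,y:(190+x/4,140+y/4)
obs=[((45,530),(-.215,.12,.006)),((405,540),(-.215,-.09,.006)),((70,70),(.07,.12,.006)),((118,32),(.07-.002,.083,.084)),((405,38),(.068,-.083,.084)),((403,267),(-.066,-.083,.084)),((107,265),(-.066,.083,.084)),((247,468),(-.182,0,.071)),((84,368),(-.125,.096,.054))]
from scipy.optimize import least_squares
cal=cams.calibration("top")
def f(p):
    r=[]
    for uv,P in obs:
        c,s=np.cos(p[2]),np.sin(p[2])
        W=(p[0]+c*P[0]-s*P[1],p[1]+s*P[0]+c*P[1],P[2])
        r+=list(proj("top",W,cal)-np.array(c2(*uv)))
    return r
s=least_squares(f,[.645,.09,0],loss="soft_l1");print(s.x,np.round(np.array(s.fun).reshape(-1,2),1))
p=s.x;c,q=np.cos(p[2]),np.sin(p[2])
for n,P in [("pad",(-.182,0)),("trig",(-.125,.096)),("in",(0,0))]: print(n,p[0]+c*P[0]-q*P[1],p[1]+q*P[0]+c*P[1])
im=cv2.imread("pics/top0.png")
x0,y0=350,255;h=im[y0:296,x0:390];hsv=cv2.cvtColor(h,cv2.COLOR_BGR2HSV)
m=((hsv[...,1]<60)&(hsv[...,2]>70)).astype(np.uint8)
n,l,st,ce=cv2.connectedComponentsWithStats(m);i=1+np.argmax(st[1:,4]);print(st[i],ce[i]+[x0,y0])
ys,xs=np.where(l==i)
W=np.array([back("top",(x+x0,y+y0),.015,cal)[:2] for x,y in zip(xs,ys)])
mu=W.mean(0);w,v=np.linalg.eigh(np.cov((W-mu).T));a=v[:,1];print("adapter",mu,np.sqrt(w),"ang",np.degrees(np.arctan2(a[1],a[0])), (W-mu)@a@np.ones(1) if 0 else np.ptp((W-mu)@a),np.ptp((W-mu)@v[:,0]))
st=observe();from scipy.spatial.transform import Rotation as R
r=R.from_quat(st["tool_rot"][[1,2,3,0]]).as_matrix();print(np.round(r,3))
E
```

```text
[0.63953638 0.09034835 0.0803236 ] [[ 0.1  1. ]
 [-0.2  0.6]
 [ 0.3 -0.1]
 [ 0.  -0.1]
 [-0.   0.1]
 [-0.5 -0.7]
 [-0.1 -2. ]
 [ 0.3  0.2]
 [ 0.1  0.2]]
pad 0.4581231853174338 0.07574517075871302
trig 0.5072366291489737 0.1760091704545469
in 0.6395363797814534 0.09034835104109694
[  9  10  20  19 173] [368.79768786 274.12138728]
adapter [ 0.45378781 -0.19565308] [0.00555757 0.01399338] ang 55.48270429484455 0.05176033997991187 0.023021726110367124
[[-0.93  -0.368 -0.   ]
 [-0.368  0.93   0.   ]
 [ 0.     0.    -1.   ]]
```

```bash
cat >> h.py <<'E'
from scipy.spatial.transform import Rotation as R
BX=np.array([.6405,.0908]);BY=.0803
def b2w(x,y):
    c,s=np.cos(BY),np.sin(BY);return np.array([BX[0]+c*x-s*y,BX[1]+s*x+c*y])
def delta(P,yaw=None):
    s=observe();r=R.from_quat(s["tool_rot"][[1,2,3,0]]).as_matrix()
    cur=np.degrees(np.arctan2(r[1,0],r[0,0]))
    print("t",round(s["time"],2),"tcp",np.round(s["tcp_pos"]*1000,1),"yaw",round(cur,1),"tilt",np.round(r[:2,2],3),"F",np.round(s["force"],1),"w",round(s["gripper_width"]*1000,1))
    d=r.T@(np.array(P)-s["tcp_pos"])*1000;print("delta tool mm",np.round(d,1), "turn rad",None if yaw is None else round(-np.radians((yaw-cur+180)%360-180),3))
E
python3 -m pendant '[[[-23,22.7,0,0,1],[-23,22.7,0,0,0],[-23,22.7,0,0,0],[-23,22.7,0,0,0],[-23,22.7,0,0,0],[-23,22.7,0,0,0],[-23,22.7,0,0,0],[-23,22.7,0,0,0],[-23,22.7,0,0,0],[-23,22.7,0,0,0],[-23,22.7,0,0,0],[-23,22.7,0,0,0],[-23,22.7,0,0,0],[-23,22.7,0,0,0],[-23,22.7,0,0,0],[-23,22.7,0,0,0],[-23,22.7,0,0,0],[-23,22.7,0,0,0]]]' 40
python3 -c "
from h import *
p=b2w(-.182,0);print(p);delta([*p,.1],-175.4)"
```

```text
time: 2.3
tcp_pos: [0.4442, 0.039, 0.2336]
tool_rot: [0.004, -0.185, 0.983, -0.0]
force: [0.9, 0.1, 0.2]
gripper_width: 0.0001
[0.45908646 0.0762011 ]
t 2.3 tcp [444.2  39.  233.6] yaw -158.7 tilt [0.008 0.001] F [0.9 0.1 0.2] w 0.1
delta tool mm [-26.3  29.5 133.7] turn rad 0.291
```

```bash
python3 -m pendant '[[[0,0,20,0.15,0],[0,0,20,0.14,0],[-8,8,20,0,0],[-8,8,20,0,0],[0,0,20,0,0],[0,0,15,0,0],[0,0,0,0,0]]]' 40
python3 - <<'E'
from h import *
p=b2w(-.182,0);delta([*p,.075],-175.4)
cv2.imwrite("pics/top1.png",cv2.resize(cams.snapshot("top")[120:300,180:330],None,fx=3.3,fy=3.3))
for c in ["top","wrist","scene"]:
    im=cams.snapshot(c); cv2.imwrite(f"pics/{c}1b.png",im)
    for t in ["lever_pad","trigger","box"]:
        for d in spotter.place_of(c,t)[:2]: print(c,t,np.round(d["location"],4),round(d["confidence"],2))
E
```

```text
time: 3.0
tcp_pos: [0.463, 0.0617, 0.1156]
tool_rot: [0.006, -0.037, 0.999, 0.001]
force: [-1.2, 0.9, -0.2]
gripper_width: -0.0001
t 3.0 tcp [463.   61.7 115.6] yaw -175.7 tilt [0.011 0.002] F [-1.2  0.9 -0.2] w -0.1
delta tool mm [ 3.3 14.6 40.6] turn rad -0.006
top box [6.403e-01 9.260e-02 5.000e-04] 0.86
top box [ 0.459  -0.1937 -0.0007] 0.58
wrist lever_pad [0.4627 0.075  0.0692] 0.97
wrist trigger [0.5122 0.1816 0.0516] 0.68
scene lever_pad [0.4605 0.0766 0.0702] 0.65
scene trigger [0.5089 0.1787 0.0547] 0.42
scene box [0.6399 0.0958 0.003 ] 0.88
```

View pics/wrist1b.png

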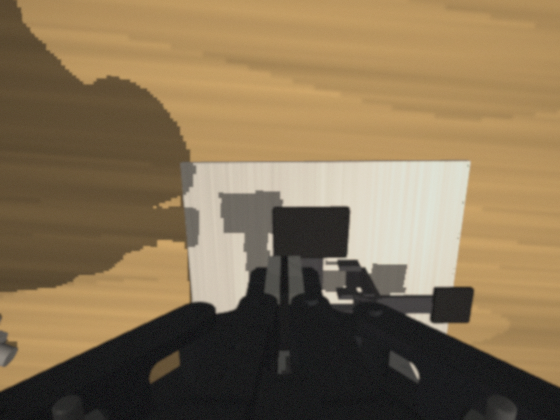

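Wrist view: the lever pad is centred at about (311,231), the trigger paddle is at (452,305), and the closed fingers are between them. The network readings agree with my box fit to within about 4 mm, so I'm pressing now.

```bash
python3 -m pendant '[[[1,7,10,0,0],[1,7,10,0,0],[0,1,10,0,0],[0,0,5,0,0],[0,0,0,0,0]]]' 40
python3 - <<'E'
from h import *
print(np.round([back("wrist",(311,231),.071),back("wrist",(452,305),.054)],4)) if 0 else None
delta([.461,.0765,.072],-175.4)
E
```

```text
time: 4.15
tcp_pos: [0.4607, 0.0785, 0.0785]
tool_rot: [0.007, -0.038, 0.999, 0.001]
force: [-0.1, 0.3, 0.6]
gripper_width: -0.0001
t 4.15 tcp [460.7  78.5  78.5] yaw -175.7 tilt [0.014 0.003] F [-0.1  0.3  0.6] w -0.1
delta tool mm [-0.  -2.   6.5] turn rad -0.005
```

```bash
python3 -m pendant '[[[0,-1,4,0,0],[0,-1,4,0,0],[0,0,4,0,0],[0,0,4,0,0],[0,0,4,0,0],[0,0,4,0,0],[0,0,4,0,0],[0,0,4,0,0],[0,0,4,0,0],[0,0,4,0,0]]]'
python3 -c "
from h import *
delta([.461,.0765,.033],-175.4)"
```

```text
time: 5.15
tcp_pos: [0.4619, 0.0766, 0.0396]
tool_rot: [0.008, -0.037, 0.999, 0.002]
force: [-1.0, 0.6, 4.5]
gripper_width: -0.0002
t 5.15 tcp [461.9  76.6  39.6] yaw -175.7 tilt [0.017 0.005] F [-1.   0.6  4.5] w -0.2
delta tool mm [ 1.  -0.   6.6] turn rad -0.006
```

```bash
python3 -m pendant '[[[0,0,3,0,0],[0,0,3,0,0],[0,0,2,0,0],[0,0,0,0,0]]]'; python3 -m pendant '[[[0,0,-3,0,0],[0,0,-3,0,0],[0,0,-4,0,0],[0,0,-8,0,0],[0,0,-15,0,0],[0,0,-20,0,0],[0,0,-30,0,0]]]'
python3 - <<'E'
from h import *
delta([.461,.0765,.033],-175.4)
im=cams.snapshot("wrist");cv2.imwrite("pics/w2.png",im)
im=cams.snapshot("scene");cv2.imwrite("pics/s2.png",cv2.resize(im[130:310,180:420],None,fx=3.2,fy=3.2))
for t in ["lever_pad","trigger","lid_edge"]:
  for d in spotter.place_of("scene",t)[:2]: print(t,np.round(d["location"],4),round(d["confidence"],2))
E
```

```text
time: 5.55
tcp_pos: [0.4635, 0.0767, 0.0312]
tool_rot: [0.01, -0.038, 0.999, 0.002]
force: [-3.6, 1.1, 8.1]
gripper_width: -0.0
time: 6.25
tcp_pos: [0.4579, 0.0747, 0.113]
tool_rot: [0.004, -0.037, 0.999, 0.0]
force: [1.1, -0.4, 0.3]
gripper_width: 0.0003
t 6.25 tcp [457.9  74.7 113. ] yaw -175.8 tilt [0.007 0.001] F [ 1.1 -0.4  0.3] w 0.3
delta tool mm [-2.7  1.6 80. ] turn rad -0.006
lid_edge [0.6966 0.0961 0.2169] 0.97
```

View pics/s2.png

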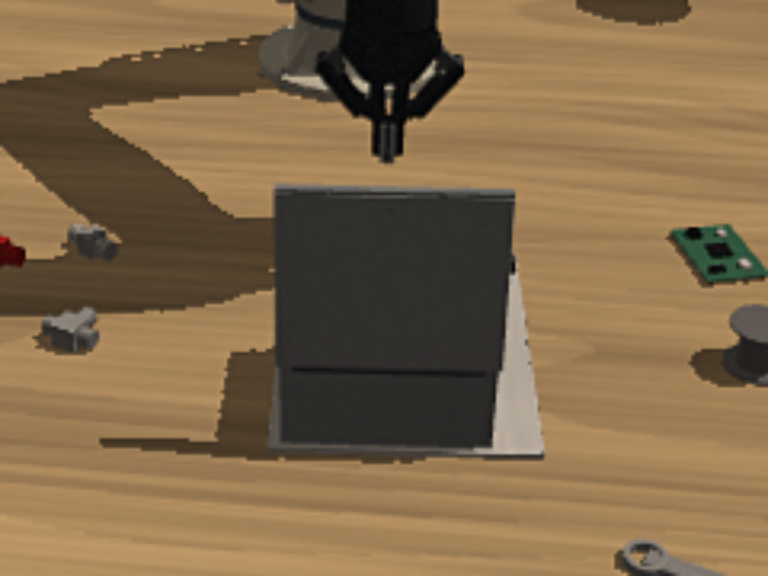

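View pics/w2.png

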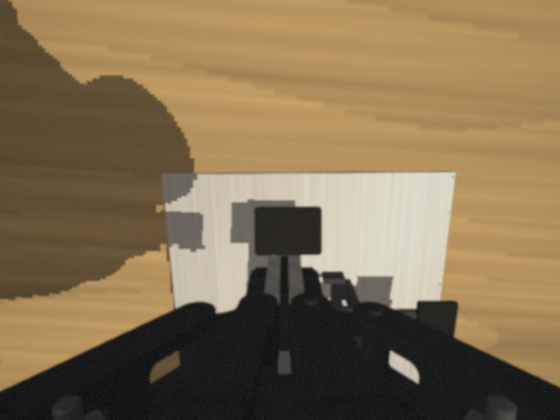

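The lid is up and hooked: its edge reads at z = 0.217 and the pad is down. Now I'll go to the adapter.

```bash
python3 -m pendant '[[[1,-13,-4,0,0],[2,-27,0,0,0],[2,-27,0,0,0.5],[2,-27,0,0,1],[2,-27,0,0,1],[2,-27,0,0,1],[2,-27,0,0,1],[2,-27,0,0,1],[2,-27,0,0,1],[2,-27,0,0,1],[2,-13,0,0,1],[0,0,0,-0.148,1],[0,0,0,-0.148,1],[0,0,0,-0.148,1],[0,0,0,-0.148,1],[0,0,0,-0.148,1],[0,0,0,-0.148,1],[0,0,0,0,1]]]'
python3 - <<'E'
from h import *
delta([.454,-.1955,.113],-124.5)
k=cams.calibration("wrist");im=cams.snapshot("wrist");cv2.imwrite("pics/w3.png",im)
np.save("k3.npy",k,allow_pickle=True)
for c in ["wrist"]:
  for t in ["adapter","adapter_center"]:
    for d in spotter.place_of(c,t)[:3]: print(c,t,np.round(d["location"],4),round(d["confidence"],2))
E
```

```text
time: 8.3
tcp_pos: [0.4418, -0.2166, 0.1048]
tool_rot: [-0.01, -0.47, 0.882, 0.006]
force: [-0.2, 0.6, 0.6]
gripper_width: 0.0854
t 8.3 tcp [ 441.8 -216.6  104.8] yaw -123.9 tilt [-0.023  0.001] F [-0.2  0.6  0.6] w 85.4
delta tool mm [-24.3   1.8  -8.4] turn rad 0.011
wrist adapter [ 0.4806 -0.2777  0.0046] 0.65
wrist adapter_center [ 0.4548 -0.1911  0.0133] 0.93
wrist adapter_center [ 0.4823 -0.2799  0.0071] 0.91
```

View pics/w3.png

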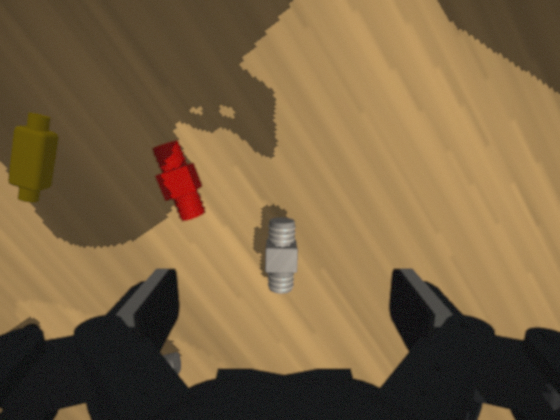

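Wrist view: the silver adapter is at (281,257), aligned with the fingers. The red look-alike is at (179,180) and the yellow fuse holder at (34,157).

```bash
python3 - <<'E'
from h import *
k=np.load("k3.npy",allow_pickle=True).item()
a=back("w",(281,258),.022,k);print(a,back("w",(282,222),.015,k),back("w",(280,289),.012,k))
u=back("w",(282,222),.018,k)-back("w",(280,289),.018,k);print(np.degrees(np.arctan2(u[1],u[0])))
im=cv2.imread("pics/w3.png");cv2.imwrite("pics/crop3.png",cv2.resize(im[200:310,230:340],None,fx=5,fy=5,interpolation=cv2.INTER_CUBIC))
delta([a[0],a[1],.05])
print(proj("w",[.454,-.1955,.022],k))
E
```

```text
[ 0.45560155 -0.19709083  0.022     ] [ 0.44167629 -0.21636187  0.015     ] [ 0.47186168 -0.17410098  0.012     ]
-125.60879077542175
t 8.45 tcp [ 442.2 -216.4  105.1] yaw -124.2 tilt [-0.022  0.001] F [ 0.1 -0.2  0.3] w 85.3
delta tool mm [-24.2  -1.2  54.8] turn rad None
[284.21991989 258.56112289]
```

View pics/crop3.png

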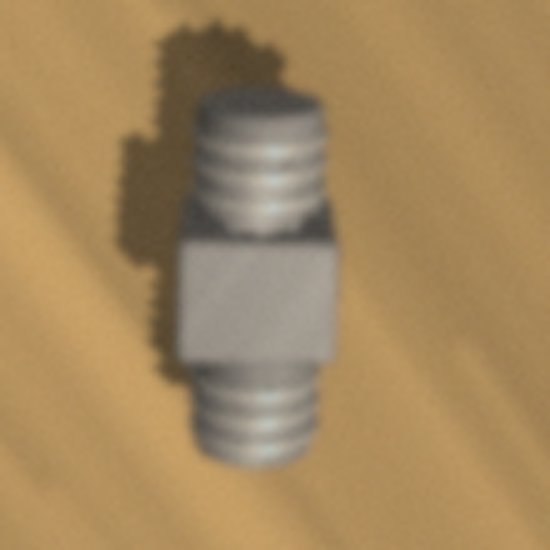

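The enlarged crop confirms it: silver, straight, with a square block and two round barrels. I'm grasping it across the block.

```bash
python3 -m pendant '[[[-12,-1,4,0.01,0.7],[-12,0,12,0.01,0.7],[0,0,20,0,0.7],[0,0,18,0,0.7],[0,0,12,0,0.7],[0,0,0,0,0.7]]]' 40
python3 -c "
from h import *
delta([.4555,-.1968,.003],-125)"
```

```text
time: 9.05
tcp_pos: [0.4559, -0.1973, 0.0371]
tool_rot: [-0.009, -0.451, 0.893, 0.005]
force: [-0.0, -0.7, 0.3]
gripper_width: 0.0598
t 9.05 tcp [ 455.9 -197.3   37.1] yaw -126.4 tilt [-0.021  0.001] F [-0.  -0.7  0.3] w 59.8
delta tool mm [-0.6 -0.  34.1] turn rad -0.024
```

```bash
python3 -m pendant '[[[0,0,12,-0.02,0.7],[0,0,11,0,0.7],[0,0,7,0,0.7],[0,0,3,0,0.7],[0,0,0,0,0.7]]]' 40
python3 - <<'E'
from h import *
delta([.4555,-.1968,.003],-125)
im=cams.snapshot("wrist");cv2.imwrite("pics/w4.png",im)
E
```

```text
time: 9.55
tcp_pos: [0.4567, -0.198, 0.0046]
tool_rot: [-0.008, -0.457, 0.889, 0.004]
force: [-0.2, 0.6, 0.5]
gripper_width: 0.0598
t 9.55 tcp [ 456.7 -198.     4.6] yaw -125.6 tilt [-0.019 -0.001] F [-0.2  0.6  0.5] w 59.8
delta tool mm [-0.3  1.6  1.6] turn rad -0.01
```

View pics/w4.png

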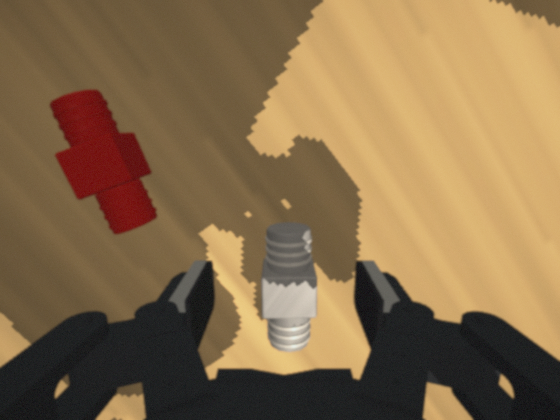

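The block at (288,293) is between the open fingertips and the red one is clear at (105,160), so I'm closing.

```bash
python3 -m pendant '[[[0,0,1,0,0.15],[0,0,0,0,0.15],[0,0,0,0,0.1],[0,0,0,0,0.1],[0,0,0,0,0.1],[0,0,0,0,0.1]]]' 40
python3 -m pendant '[[[0,0,-5,0,0.1],[0,0,-15,0,0.1],[0,0,-25,0,0.1],[0,0,-30,0,0.1],[0,0,-30,0,0.1],[0,0,-30,0,0.1],[0,0,-10,0,0.1],[0,0,0,0,0.1]]]' 40
python3 - <<'E'
from h import *
p=b2w(-.025,-.01);print(p);delta([*p,.15],-175.4)
im=cams.snapshot("wrist");cv2.imwrite("pics/w5.png",im)
E
```

```text
time: 10.2
tcp_pos: [0.4578, -0.1982, 0.0052]
tool_rot: [-0.007, -0.457, 0.889, 0.003]
force: [0.2, 0.2, -0.5]
gripper_width: 0.021
time: 11.0
tcp_pos: [0.4586, -0.1979, 0.1563]
tool_rot: [-0.009, -0.457, 0.889, 0.004]
force: [0.3, -0.2, -1.2]
gripper_width: 0.0209
[0.6163827  0.07882688]
t 11.0 tcp [ 458.6 -197.9  156.3] yaw -125.6 tilt [-0.019 -0.001] F [ 0.3 -0.2 -1.2] w 20.9
delta tool mm [-316.9   32.7    3.1] turn rad 0.869
```

View pics/w5.png

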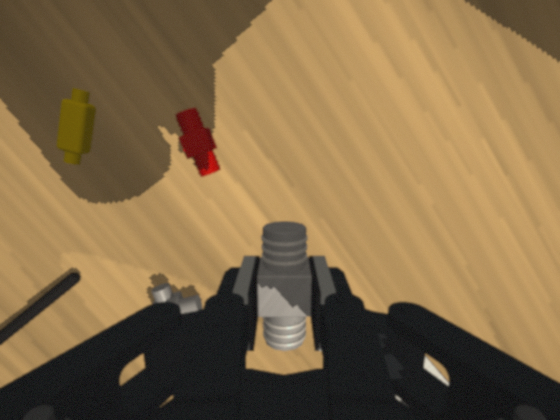

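Grip is good at width 21 mm and the adapter is held between the pads. Next I turn to the box's heading and carry it over.

```bash
python3 -m pendant '[[[0,0,0,0.145,0.1],[0,0,0,0.145,0.1],[0,0,0,0.145,0.1],[0,0,0,0.145,0.1],[0,0,0,0.145,0.1],[0,0,0,0.145,0.1],[-8,12,0,0,0.1],[-15,22,0,0,0.1],[-15,22,0,0,0.1],[-15,22,0,0,0.1],[-15,22,0,0,0.1],[-15,22,0,0,0.1],[-15,22,0,0,0.1],[-15,22,0,0,0.1],[-15,22,0,0,0.1],[-15,22,0,0,0.1],[-12,18,0,0,0.1],[-8,12,0,0,0.1],[0,0,0,0,0.1]]]' 40
python3 - <<'E'
from h import *
p=b2w(-.025,-.005);print(p);delta([*p,.15],-175.4)
im=cams.snapshot("wrist");cv2.imwrite("pics/w6.png",im)
im=cams.snapshot("top");cv2.imwrite("pics/t6.png",im[80:400])
print([ (np.round(d["location"],4),round(d["confidence"],2)) for d in spotter.place_of("wrist","box_in")])
im=cams.snapshot("scene");cv2.imwrite("pics/s6.png",cv2.resize(im[130:310,180:420],None,fx=3,fy=3))
E
```

```text
time: 12.95
tcp_pos: [0.5952, 0.0609, 0.1097]
tool_rot: [-0.042, -0.02, 0.999, 0.003]
force: [-0.3, -0.4, -1.2]
gripper_width: 0.0207
[0.61598163 0.08381077]
t 12.95 tcp [595.2  60.9 109.7] yaw -177.7 tilt [-0.084  0.004] F [-0.3 -0.4 -1.2] w 20.7
delta tool mm [-18.2  22.3 -41.8] turn rad -0.039
[]
```

View pics/w6.png

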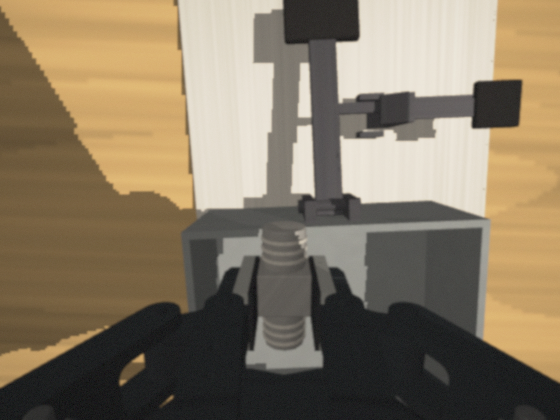

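View pics/t6.png

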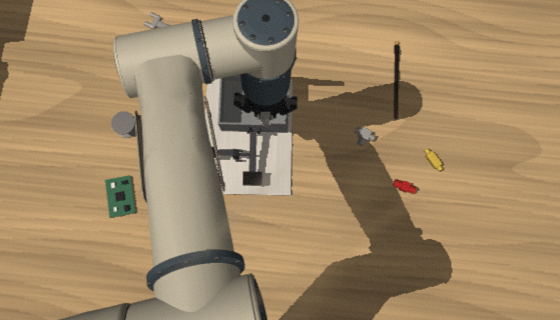

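View pics/s6.png

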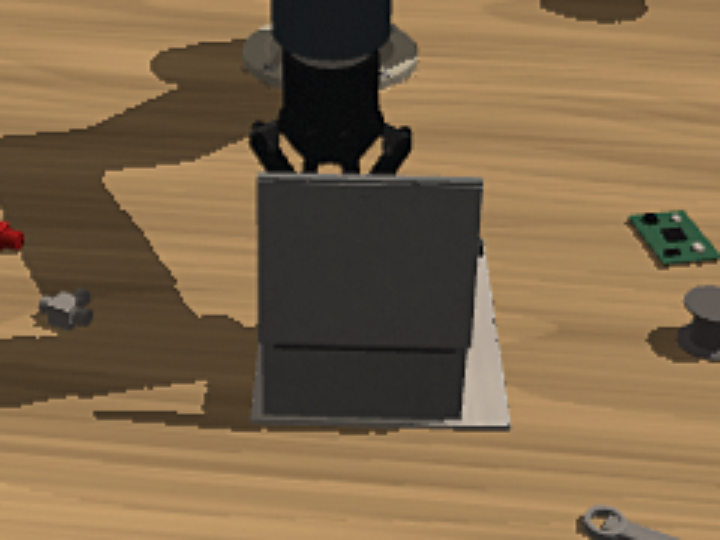

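The tilt grew to about 5° and z sank on the way over. I'll raise slowly and see how the tilt responds before lowering.

```bash
python3 -m pendant '[[[0,0,-10,0,0.1],[0,5,-10,0,0.1],[0,5,-10,0,0.1],[0,5,-10,0,0.1],[0,5,-10,0,0.1]]]' 40
python3 -c "
from h import *
p=b2w(-.028,-.005);delta([*p,.15],-175.4);print(np.round(observe()['joint_pos'],3))"
python3 -m pendant '[[[-5,0,0,-0.02,0.1],[-5,0,0,-0.02,0.1],[-5,0,0,0,0.1],[0,0,0,0,0.1],[0,0,0,0,0.1]]]' 40
python3 -c "
from h import *
p=b2w(-.028,-.005);delta([*p,.15],-175.4);print(np.round(observe()['joint_pos'],3))"
```

```text
time: 13.65
tcp_pos: [0.5978, 0.0775, 0.1668]
tool_rot: [-0.04, -0.018, 0.999, 0.003]
force: [0.6, 0.2, -0.4]
gripper_width: 0.0211
t 13.65 tcp [597.8  77.5 166.8] yaw -178.0 tilt [-0.081  0.005] F [ 0.6  0.2 -0.4] w 21.1
delta tool mm [-16.7   5.4  15.5] turn rad -0.045
[ 0.367  0.441  0.224 -0.034 -1.428 -1.897]
time: 14.15
tcp_pos: [0.6149, 0.0797, 0.1667]
tool_rot: [-0.039, -0.04, 0.998, 0.004]
force: [-0.4, 0.5, -0.9]
gripper_width: 0.0205
t 14.15 tcp [614.9  79.7 166.7] yaw -175.4 tilt [-0.079  0.005] F [-0.4  0.5 -0.9] w 20.5
delta tool mm [ 0.3  3.8 16.8] turn rad 0.0
[ 0.361  0.474  0.275 -0.033 -1.445 -1.846]
```

```bash
python3 -c "
from h import *
p=b2w(-.026,-.005);delta([*p,.1],-175.4);delta([*p,.02],-175.4)"
```

```text
t 14.15 tcp [614.9  79.7 166.7] yaw -175.4 tilt [-0.079  0.005] F [-0.4  0.5 -0.9] w 20.5
delta tool mm [-5.6  3.2 66.5] turn rad 0.0
t 14.15 tcp [614.9  79.7 166.7] yaw -175.4 tilt [-0.079  0.005] F [-0.4  0.5 -0.9] w 20.5
delta tool mm [-11.9   2.3 146.2] turn rad 0.0
```

```bash
python3 -m pendant '[[[-1,1,10,0,0.1],[-1,1,11,0,0.1],[-1,1,11,0,0.1],[-1,0,11,0,0.1],[-1,0,11,0,0.1],[-1,0,10,0,0.1],[0,0,0,0,0.1]]]' 40
python3 - <<'E'
from h import *
p=b2w(-.027,-.005);delta([*p,.02],-175.4)
im=cams.snapshot("wrist");cv2.imwrite("pics/w7.png",im)
im=cams.snapshot("top");cv2.imwrite("pics/t7.png",cv2.resize(im[130:290,180:330],None,fx=3.5,fy=3.5))
E
```

```text
time: 14.85
tcp_pos: [0.6134, 0.0832, 0.0938]
tool_rot: [-0.042, -0.04, 0.998, 0.004]
force: [0.1, -0.0, -0.6]
gripper_width: 0.0209
t 14.85 tcp [613.4  83.2  93.8] yaw -175.4 tilt [-0.084  0.004] F [ 0.1 -0.  -0.6] w 20.9
delta tool mm [-6.8 -0.4 73.4] turn rad -0.0
```

View pics/w7.png

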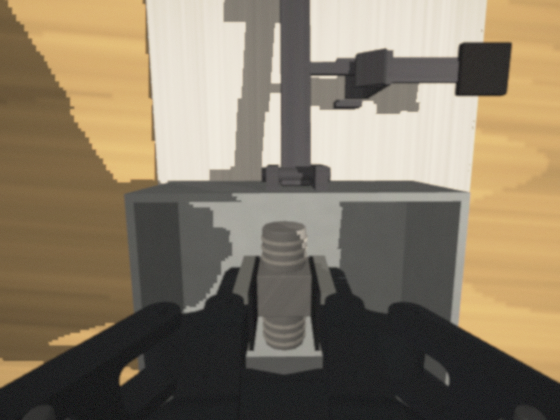

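View pics/t7.png

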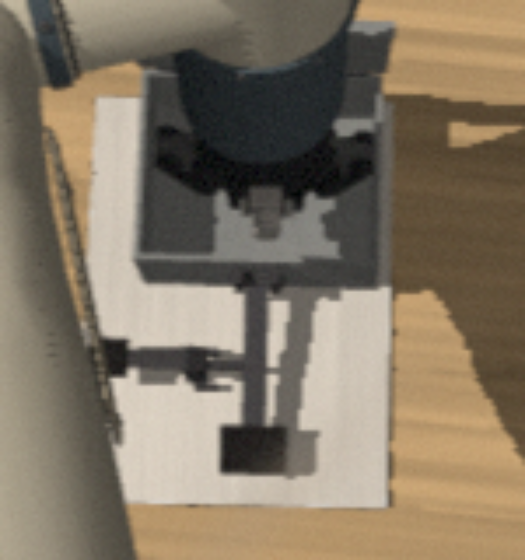

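Wrist view: the adapter's front end at (285,225) is clear of the inner front wall (row ~200), and the box is centred around the hand. I'm lowering it inside.

```bash
python3 -m pendant '[[[-1,0,10,0,0.1],[-1,0,10,0,0.1],[-1,0,10,0,0.1],[-1,0,10,0,0.1],[-1,0,10,0,0.1],[-1,0,8,0,0.1],[0,0,0,0,0.1]]]' 40
python3 -c "
from h import *
p=b2w(-.027,-.005);delta([*p,.02],-175.4)"
```

```text
time: 15.65
tcp_pos: [0.6165, 0.0843, 0.0331]
tool_rot: [-0.04, -0.04, 0.998, 0.004]
force: [0.3, -0.4, -0.8]
gripper_width: 0.0213
t 15.65 tcp [616.5  84.3  33.1] yaw -175.4 tilt [-0.079  0.005] F [ 0.3 -0.4 -0.8] w 21.3
delta tool mm [ 1.5 -0.6 13.3] turn rad -0.0
```

```bash
python3 -m pendant '[[[0,0,4,0,0.1],[0,0,4,0,0.1],[0,0,3,0,0.1],[0,0,0,0,0.1]]]' 40
python3 - <<'E'
from h import *
p=b2w(-.027,-.005);delta([*p,.018],-175.4)
im=cams.snapshot("wrist");cv2.imwrite("pics/w8.png",im)
E
```

```text
time: 16.05
tcp_pos: [0.6162, 0.0844, 0.0218]
tool_rot: [-0.039, -0.04, 0.998, 0.004]
force: [0.9, 0.5, -0.5]
gripper_width: 0.021
t 16.05 tcp [616.2  84.4  21.8] yaw -175.4 tilt [-0.078  0.005] F [ 0.9  0.5 -0.5] w 21.0
delta tool mm [ 1.9 -0.6  4. ] turn rad -0.0
```

View pics/w8.png

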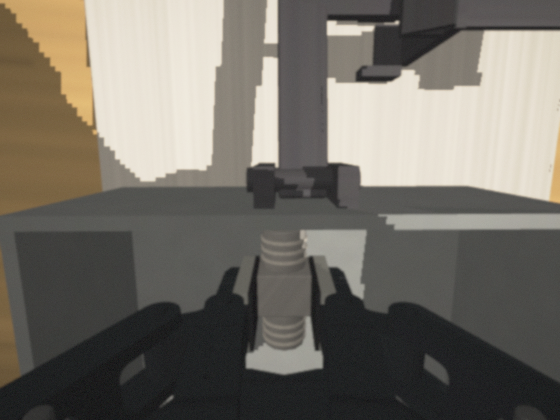

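```bash
python3 -m pendant '[[[1,0,2,0,0.1],[0,0,2,0,0.1],[0,0,0,0,0.1]]]' 40
python3 -m pendant '[[[0,0,0,0,0.45],[0,0,0,0,0.55],[0,0,0,0,0.55],[0,0,0,0,0.55]]]' 40
python3 - <<'E'
from h import *
p=b2w(-.027,-.005);delta([*p,.018],-175.4)
im=cams.snapshot("wrist");cv2.imwrite("pics/w9.png",im)
E
```

```text
time: 16.4
tcp_pos: [0.6154, 0.0844, 0.0186]
tool_rot: [-0.038, -0.04, 0.998, 0.004]
force: [0.4, -0.3, -0.5]
gripper_width: 0.0208
time: 16.8
tcp_pos: [0.6161, 0.0845, 0.0194]
tool_rot: [-0.037, -0.04, 0.998, 0.004]
force: [-0.1, 1.3, 0.2]
gripper_width: 0.047
t 16.8 tcp [616.1  84.5  19.4] yaw -175.4 tilt [-0.075  0.006] F [-0.1  1.3  0.2] w 47.0
delta tool mm [ 2.  -0.7  1.6] turn rad 0.0
```

View pics/w9.png

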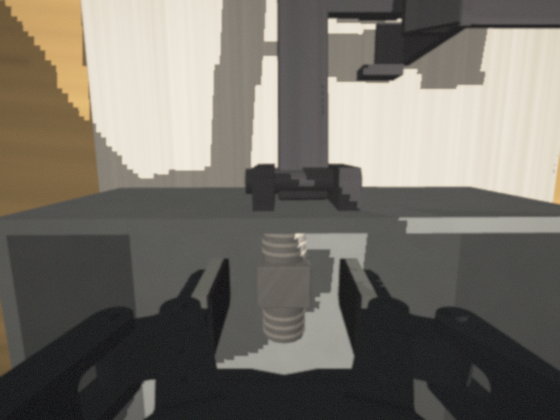

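The adapter is released and lies on the floor between the open fingers at (284,290). I'll lift straight out, drifting slightly away from the lid.

```bash
python3 -m pendant '[[[1,0,-10,0,0.55],[1,0,-12,0,0.55],[1,0,-14,0,0.55],[2,0,-16,0,0.55],[2,0,-16,0,0.55],[2,0,-18,0,0.55],[2,0,-18,0,0.3],[2,0,-18,0,0],[2,0,-16,0,0],[2,0,-10,0,0],[0,0,0,0,0]]]' 40
python3 - <<'E'
from h import *
p=b2w(-.127,.097);print(p);delta([*p,.13],-175.4)
im=cams.snapshot("wrist");cv2.imwrite("pics/w10.png",im)
for t in ["trigger","adapter","lever_pad"]:
  for d in spotter.place_of("wrist",t)[:2]: print(t,np.round(d["location"],4),round(d["confidence"],2))
E
```

```text
time: 17.95
tcp_pos: [0.6112, 0.0817, 0.1865]
tool_rot: [-0.032, -0.04, 0.999, 0.005]
force: [1.5, 0.7, 0.0]
gripper_width: -0.0001
[0.5061285  0.17730029]
t 17.95 tcp [611.2  81.7 186.5] yaw -175.4 tilt [-0.064  0.007] F [1.5 0.7 0. ] w -0.1
delta tool mm [ 93.2 103.   63.8] turn rad 0.001
trigger [0.5091 0.181  0.047 ] 0.59
adapter [0.6175 0.085  0.0123] 0.58
lever_pad [0.4596 0.0765 0.036 ] 0.9
```

View pics/w10.png

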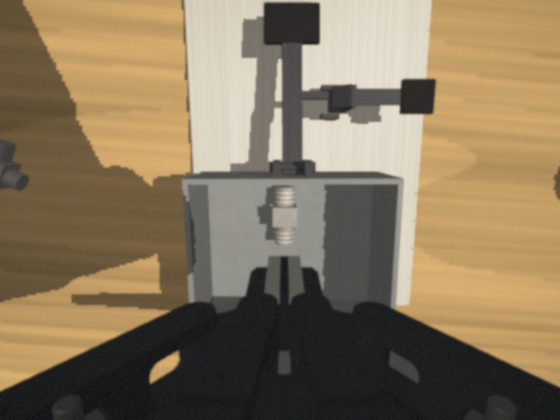

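The adapter lies in the box at (285,215), the lever is still hooked, and the trigger is at (417,96). Now I move above the trigger with the fingers shut.

```bash
python3 -m pendant '[[[5,5,0,0,0],[9,10,2,0,0],[9,10,2,0,0],[9,10,2,0,0],[9,10,2,0,0],[9,10,2,0,0],[9,10,2,0,0],[9,10,2,0,0],[9,10,2,0,0],[9,10,2,0,0],[5,5,2,0,0],[0,0,0,0,0]]]' 40
python3 - <<'E'
from h import *
delta([.509,.179,.075],-175.4)
k=cams.calibration("wrist");im=cams.snapshot("wrist");cv2.imwrite("pics/w11.png",im)
np.save("k11.npy",k,allow_pickle=True)
for t in ["trigger","lever_pad"]:
  for d in spotter.place_of("wrist",t)[:2]: print(t,np.round(d["location"],4),round(d["confidence"],2),proj("w",d["location"],k))
E
```

```text
time: 19.35
tcp_pos: [0.4983, 0.1832, 0.167]
tool_rot: [-0.037, -0.041, 0.998, 0.004]
force: [1.1, -1.0, -0.1]
gripper_width: 0.0004
t 19.35 tcp [498.3 183.2 167. ] yaw -175.2 tilt [-0.075  0.005] F [ 1.1 -1.  -0.1] w 0.4
delta tool mm [-17.1  -6.1  90.9] turn rad 0.003
trigger [0.5108 0.1794 0.0521] 0.87 [276.67302735 237.20138924]
lever_pad [0.4626 0.0764 0.0388] 0.9 [149.120306   162.42859942]
```

View pics/w11.png

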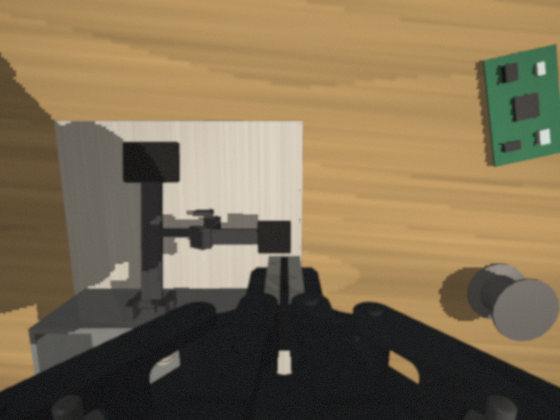

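```bash
python3 - <<'E'
from h import *
k=np.load("k11.npy",allow_pickle=True).item()
a=back("w",(274,236.5),.054,k);print(a)
delta([a[0]-.004,a[1]+.001,.064],-175.4)
E
```

```text
[0.50992799 0.17730009 0.054     ]
t 19.5 tcp [499.4 182.4 167.1] yaw -175.3 tilt [-0.075  0.005] F [ 0.2 -0.2 -0.6] w -0.1
delta tool mm [-13.8  -5.8 102.3] turn rad 0.002
```

```bash
python3 -m pendant '[[[-2,-1,10,0,0],[-2,-1,14,0,0],[-2,-1,14,0,0],[-2,-1,14,0,0],[-2,-1,14,0,0],[-2,0,12,0,0],[-1,0,9,0,0],[0,0,0,0,0]]]' 40
python3 - <<'E'
from h import *
delta([.506,.1785,.042],-175.4)
im=cams.snapshot("scene");cv2.imwrite("pics/s12.png",cv2.resize(im[130:310,180:420],None,fx=3,fy=3))
im=cams.snapshot("wrist");cv2.imwrite("pics/w12.png",im)
E
```

```text
time: 20.3
tcp_pos: [0.5085, 0.1753, 0.071]
tool_rot: [-0.038, -0.038, 0.999, 0.004]
force: [0.1, 0.1, -0.5]
gripper_width: 0.0001
t 20.3 tcp [508.5 175.3  71. ] yaw -175.7 tilt [-0.077  0.004] F [ 0.1  0.1 -0.5] w 0.1
delta tool mm [ 0.1  3.1 29.1] turn rad -0.005
```

View pics/w12.png

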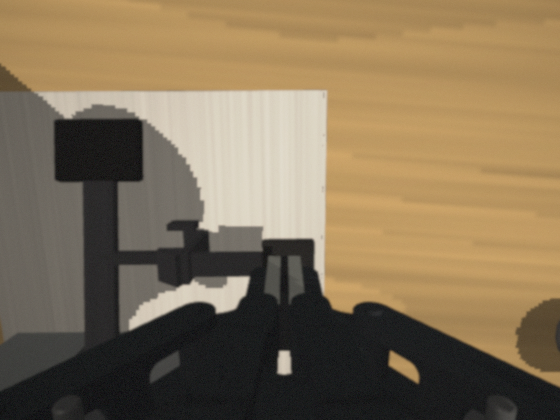

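The fingertips at (284,262) are right above the paddle, whose front edge is at (288,242). Tripping it now.

```bash
python3 -m pendant '[[[0,1,5,0,0],[0,1,5,0,0],[0,0,4,0,0],[0,0,4,0,0],[0,0,4,0,0],[0,0,3,0,0],[0,0,2,0,0]]]' 40
python3 - <<'E'
from h import *
delta([.506,.1785,.042],-175.4)
im=cams.snapshot("wrist");cv2.imwrite("pics/w13.png",im)
E
```

```text
time: 21.1
tcp_pos: [0.5098, 0.1827, 0.0482]
tool_rot: [-0.032, -0.039, 0.999, 0.008]
force: [-1.8, 2.8, 5.0]
gripper_width: -0.0002
t 21.1 tcp [509.8 182.7  48.2] yaw -175.5 tilt [-0.065  0.014] F [-1.8  2.8  5. ] w -0.2
delta tool mm [ 3.7 -4.   6.4] turn rad -0.002
```

View pics/w13.png

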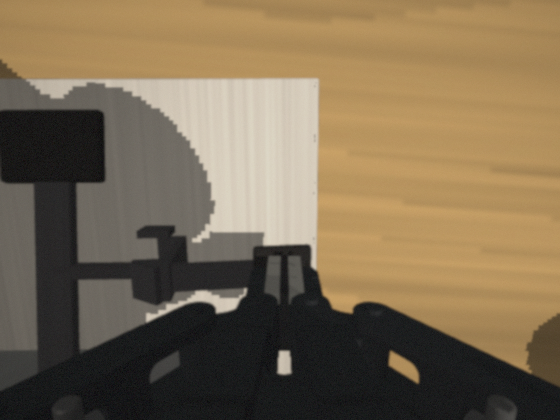

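```bash
python3 -m pendant '[[[0,-1,2,0,0],[0,-1,2,0,0],[0,0,2,0,0]]]' 40
python3 - <<'E'
from h import *
delta([.506,.1785,.042],-175.4)
im=cams.snapshot("wrist");cv2.imwrite("pics/w14.png",im)
im=cams.snapshot("scene");cv2.imwrite("pics/s14.png",cv2.resize(im[130:310,180:420],None,fx=3,fy=3))
E
```

```text
time: 21.45
tcp_pos: [0.5107, 0.1835, 0.0435]
tool_rot: [-0.03, -0.039, 0.999, 0.011]
force: [-2.1, 3.3, 3.2]
gripper_width: 0.0001
t 21.45 tcp [510.7 183.5  43.5] yaw -175.5 tilt [-0.061  0.019] F [-2.1  3.3  3.2] w 0.1
delta tool mm [ 5.  -4.7  1.7] turn rad -0.001
```

View pics/w14.png

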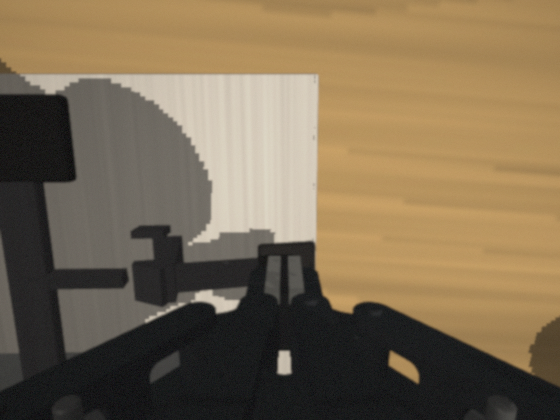

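View pics/s14.png

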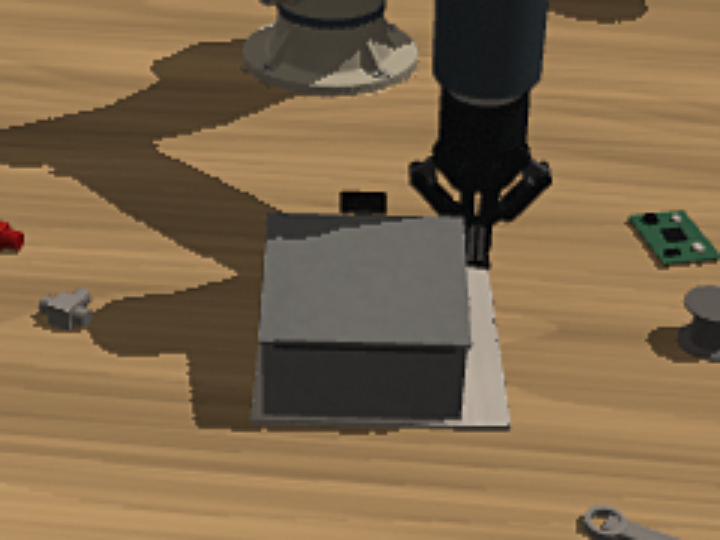

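The catch has tripped and the lid is nearly shut with the lever rising. I'm withdrawing upward, clear of the lid.

```bash
python3 -m pendant '[[[0,0,-3,0,0],[1,0,-6,0,0],[1,0,-12,0,0],[2,0,-18,0,0],[3,0,-20,0,0],[3,0,-20,0,0],[3,0,-20,0,0],[3,0,-20,0,0],[2,5,-20,0,0],[0,10,0,0,0],[0,20,0,0,0],[0,20,0,0,0],[0,20,0,0,0],[0,20,0,0,0],[0,10,0,0,0],[0,0,0,0,0],[0,0,0,0,0],[0,0,0,0,0],[0,0,0,0,0],[0,0,0,0,0]]]' 40
python3 - <<'E'
from h import *
delta([.506,.1785,.042],-175.4)
im=cams.snapshot("top");cv2.imwrite("pics/t15.png",im)
for t in ["lever_pad","trigger","lid_edge"]:
  for d in spotter.place_of("top",t)[:2]: print(t,np.round(d["location"],4),round(d["confidence"],2))
im=cams.snapshot("scene");cv2.imwrite("pics/s15.png",im)
for t in ["lid_edge","lever_pad"]:
  for d in spotter.place_of("scene",t)[:2]: print(t,np.round(d["location"],4),round(d["confidence"],2))
print("exp lid",b2w(-.066,0))
E
```

```text
time: 23.55
tcp_pos: [0.4898, 0.2769, 0.1951]
tool_rot: [-0.034, -0.035, 0.999, 0.004]
force: [-0.1, -0.7, 0.4]
gripper_width: 0.0
t 23.55 tcp [489.8 276.9 195.1] yaw -175.9 tilt [-0.069  0.005] F [-0.1 -0.7  0.4] w 0.0
delta tool mm [ -19.6 -100.9  151.1] turn rad -0.009
lever_pad [0.464  0.0797 0.0717] 0.93
trigger [0.5131 0.1761 0.0548] 0.66
lid_edge [0.5773 0.085  0.0837] 0.82
lid_edge [0.5801 0.0903 0.0834] 0.61
lever_pad [0.4617 0.0743 0.0719] 0.49
exp lid [0.57471267 0.08550589]
```

View pics/t15.png

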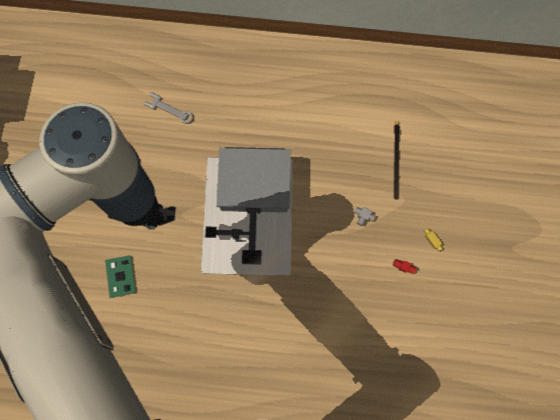

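View pics/s15.png

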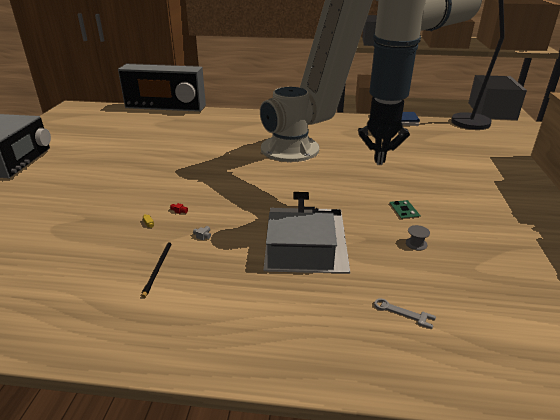

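The lid is shut: its edge reads at z = 0.084 and the lever pad is back at 0.072. In the scene view the tee (202,233), fuse holder (148,221), red look-alike (179,209), antenna (156,270), board (405,209) and reel (418,238) are where they started.

```bash
python3 -c "
from plant import close_job
print(close_job())"
```

```text
the job is handed in; nothing more can be done
None
```

The job is done and handed in, with the robot clock at about 24 s of the 70 s allowed.

- **Lever:** I pressed it down until the catch hooked it and let go. The lid stayed up by itself, with its edge reading about 217 mm above the desk.
- **Adapter:** I gripped the silver straight adapter by its block and lowered it inside the box. I let go with it about on the floor; no contact force showed. A picture after the release showed it lying in the box with the lever still hooked.
- **Catch:** I pressed the trigger paddle and the lever sprang up, shutting the lid over the adapter.

**Last checks:** The lid edge read 84 mm high and the lever pad 72 mm, both matching the shut and resting positions. The other things on the desk looked unmoved in the scene view. The gripper was clear of everything.

**What was off:**
- The tool tilted about 5° and sank about 45 mm while carrying the adapter. I raised it again before lowering.
- The paddle push measured about 5 N upward, more than the 1 to 2 N given.
- The networks' positions for the pad and trigger scattered by several millimetres around my own box fit.
- The adapter itself cannot be seen now that the lid is shut.

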